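Open the large bead chest: flip the hasp, raise the lid

TASK

Open the larger of the two wooden bead chests on the jeweller's table. Flip its steel hasp up off the staple and right over so that it lies back on top of the lid, and only then raise the lid until it stands about upright by itself. Leave the smaller chest and its hasp alone.

Things in the scene. Friction and masses are not known exactly. Their poses are not given: they have to be found in the camera images.
- chest: Larger dark wooden chest (sizes in mm), fixed, 170 deep (x), 260 wide (y), 107 high shut. Origin: centre of its underside; x points from its front (hasp side, towards the robot) to its back, z up. Lid 12 thick, hinge line along y at x +85, z 95.5. On the lid two wooden lift knobs at x -55, y +80 and -80: heads 22 in diameter, middle at z 134, top at z 143 (lid shut); either will do.
- lid (a joint): Lid of the larger chest, rad: 0 shut, growing as its front edge rises and swings away from the robot; 1.57 upright, 1.75 at its stop. A stiff hinge holds it wherever it is left; raising it by a knob takes about 7 N. While the hasp is on its staple the lid rises only a few mm.
- hasp (a joint): Steel hasp of that chest, rad, relative to the lid: 0 hanging down the front over the staple, 1.57 straight out to the front, 3.14 straight up, 4.1 at its stop, fallen back with its pull on the lid. Swings freely; from about 2.9 on it falls back by itself. Hinge line (mm) along y on the lid's front edge: chest-frame x -89, z 111.5 (lid shut). Strap 22 wide, 36 long; staple stands out 13.
- hasp_pull (a point): Centre of that hasp's pull: a steel sleeve 14 mm in diameter, 16 mm long along the chest's y, on a narrow tongue; it spins freely on its pin, so the fingers need not turn with the hasp. Pinch its two ends from above. With the hasp at 0 it is 42 mm below and 24 mm in front of the hasp's hinge line (chest-frame x -113, y 0, z 69.5) and it moves on a circle of radius 48 mm about that line.
- small_pull (a point): Centre of the sleeve pull of the smaller chest's hasp. That chest is of the same make, 130 mm deep, 160 mm wide, 77 mm high, with a wooden disc on its lid; it stays shut and this pull stays where it is.

How it is judged:
By the outcome, as a careful person would: the job done as asked, in the order asked, and still so for the second after the job is handed in, with the robot touching nothing.
It also fails if it takes over 53 s, if anything falls off the work surface, if the arm or the gripper's body presses on something with over 40 N, if the wrist force passes 120 N, or if a joint passes its speed limit or range.

ROBOT

A 6-joint arm with a two-finger parallel gripper is mounted at the origin on the work surface. World frame = base frame: x ahead of the robot, y to its left, z up, the work surface at z = 0. Lengths are in m, angles in rad, forces in N, time in s.
With the tool pointing down it reaches from about 0.425 to 0.95 m from the base axis. Payload 3.5 kg.
Tool frame: the origin (TCP) lies midway between the tips of the shut fingers; the grasp point (between the pads) lies 19 mm behind it; z points along the fingers, y is the line along which they close (so a half turn about z gives the same grasp; the last joint's range is limited). The gripper opens to 85 mm and grips with 20 to 120 N. Pads are 22 mm wide; open, the fingers measure 114 mm over their backs; the gripper's body (76 mm by 85 mm) begins 54 mm behind the grasp point. The pads swing forward as they close: fully open they stand 13 mm farther back than shut.
Start: joints at [0.972, 0.286, 1.577, -0, 1.279, -0.15], TCP at [0.293, 0.608, 0.231] pointing down, gripper open.
Joint ranges: [-2.77, 2.77], [-0.9, 2.22], [0.21, 2.48], [-1.53, 4.67], [0.24, 2.81], [-2.84, 2.84]. Speed limits (rad/s): [2.79, 2.79, 3.14, 3.14, 3.14, 3.14].

INTERFACE

Orientations are given as a unit quaternion [x, y, z, w].
In Python, from plant import ctrl, cams, order gives the robot as it stands.
- The arm moves only by the tool move_arm, never from a script. Its argument "plan" is one flat list of numbers, 7 for each row, row after row: the shift along the world's x, y, z in mm, then the turn, a rotation vector about the world's x, y, z in degrees, then the finger opening in mm, from 0 to 85.4. A call has 1 to 12 rows; each row shifts and turns the commanded pose from where the row before left it; what a row does not reach is not made up. A row lasts 1/10 s, in which the tool goes at most 50 mm and 8.59 degrees, less where a joint would pass 70% of its speed; a pose out of reach is approached as far as the arm can. A call is refused whole if a number of a shift passes 50 or a number of a turn 8.59, either way. A call with a gripper value outside its range is refused whole. The fingers move at their own pace and stop on an object; "newtons" is the grip in N (left out, the last holds). Time passes only in rows, so rows that do not move let the fingers close. It gives the time, the measured TCP pose, the force, the opening and the grip force at its end, in the units of the state.
- ctrl.get_state(): the state, without advancing time (a new reading comes with each control period).
- cams.read_camera(name): name is "scene" or "top"; returns a dict with "color" (480x640x3 uint8, red, green, blue), "fov_y" (degrees; the focal length in pixels is half the picture's height over the tangent of half this angle, whatever the lens; pixels are square), "cx", "cy" (the principal point, pixels), "origin" and "orientation" of the camera in the world. Camera axes: x right, y up, looking along -z (the intrinsics and any distortion apply to the point x, -y, -z); pixel columns grow to the right and rows downward; lengths in m; the calibration is good to about 2 mm. A picture is of the moment at which its call begins. There is no depth.
- order.sign_off(): hands the job in; it is judged then, once.
The state is a dict: "time": time; "qpos": joint angles; "dq": joint speeds; "joint_efforts": joint torques, N m; "eef_pos": TCP position; "tcp_rot": TCP orientation; "contact_force": force on the tool from outside, world axes, zero at the start; "wrist_torque": the same for the moment, N m; "opening": opening from 0.0 (shut) to 1.0 (fully open); "finger_force": force on a finger pad.
Only numpy, scipy, OpenCV 4.12 (cv2) and the standard library are available. Lean on these libraries where they do the work, as an engineer would, in place of code of your own. Each camera call takes 0.05 s, during which the arm holds its last target. There are 200 camera calls.

## Working session

There is one attempt and no reset: what is moved stays moved. The work goes in short steps, Python scripts to look and compute and a tool call to move; the robot and the scene stay as the last step left them, time stands still between calls to the robot, and variables do not carry over. Pictures are saved under pics/ and viewed, at most 10 in all, crops included, and the job is handed in when it is done.

Besides the shell and the picture viewer there is one more tool, called as name(argument=value, ...) on one line, values as JSON. move_arm: Moves the arm, as the interface text tells. Its arguments: {"type":"object","properties":{"plan":{"type":"array","items":{"type":"number"}},"newtons":{"type":"number"}},"required":["plan"]}

```bash
mkdir -p pics; ls
python3 - <<'E'
from plant import ctrl,cams
import cv2,pickle
d={}
for n in("scene","top"):
    r=cams.read_camera(n);d[n]=r
    cv2.imwrite(f"pics/{n}0.png",r["color"][:,:,::-1])
    print(n,{k:v for k,v in r.items() if k!="color"})
pickle.dump(d,open("c0.pkl","wb"))
print(ctrl.get_state())
E
```

```text
pics
scene {'fov_y': 50.25126680734038, 'cx': 314.50793965900795, 'cy': 235.8763803993331, 'origin': array([ 1.10152161, -0.00225135,  0.55323815]), 'orientation': array([0.29395449, 0.29864371, 0.66181298, 0.62161586])}
top {'fov_y': 43.83295145909097, 'cx': 323.1343005025266, 'cy': 236.01580484587808, 'origin': array([ 0.37985893, -0.00188687,  1.09175714]), 'orientation': array([ 0.05357649, -0.07634442, -0.69699737,  0.71098224])}
{'time': 0.1, 'qpos': array([ 9.72004513e-01,  2.87146534e-01,  1.57806456e+00, -1.32517812e-06,
        1.27861099e+00, -1.50007878e-01]), 'dq': array([-0.00086917, -0.0027315 , -0.00399528,  0.00039193,  0.00110697,
       -0.00022015]), 'joint_efforts': array([ 1.33682166e-03, -4.07296622e+01, -2.93701869e+01, -1.30343833e-04,
        3.45580760e-03, -2.35085372e-05]), 'eef_pos': array([0.29249245, 0.60765826, 0.2300208 ]), 'tcp_rot': array([ 2.22513290e-01,  9.74929020e-01, -1.03773137e-03, -4.07078017e-04]), 'contact_force': array([-0.46892366, -0.03505527,  0.08716482]), 'wrist_torque': array([-0.02652068, -0.03053722,  0.01794381]), 'finger_force': 0.0, 'opening': 1.0006535281107853}
```

View pics/scene0.png

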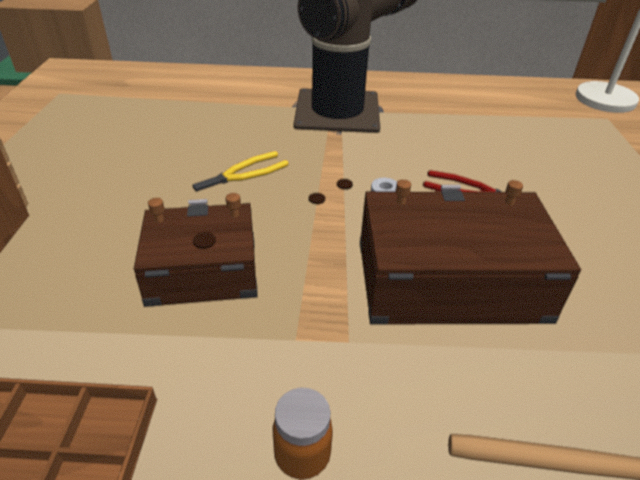

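View pics/top0.png

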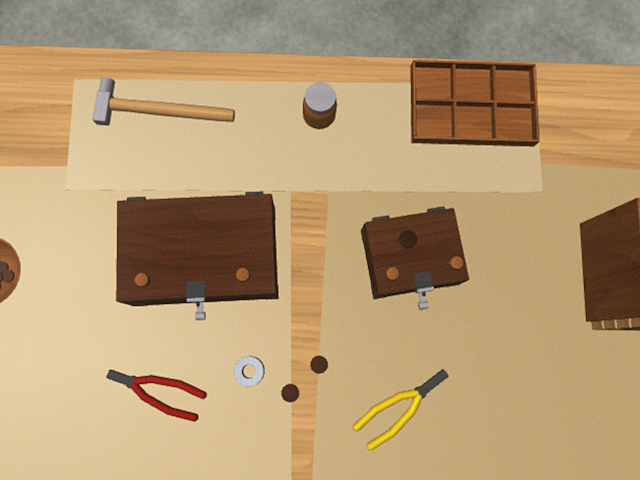

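The top view shows the larger chest at left: knobs near (141,280) and (242,274), hasp plate (195,290), pull (200,315). The scene view shows its knobs near (404,188) and (514,188).

```bash
cat > h.py <<'E'
import numpy as np,cv2
from scipy.spatial.transform import Rotation as R
def ray(c,u,v):
    f=240/np.tan(np.radians(c["fov_y"]/2))
    d=R.from_quat(c["orientation"]).apply([(u-c["cx"])/f,-(v-c["cy"])/f,-1]); return c["origin"],d
def onz(c,u,v,z):
    o,d=ray(c,u,v); return o+d*(z-o[2])/d[2]
def tri(c1,p1,c2,p2):
    o1,d1=ray(c1,*p1);o2,d2=ray(c2,*p2)
    s=np.linalg.lstsq(np.c_[d1,-d2],o2-o1,rcond=None)[0]
    a,b=o1+s[0]*d1,o2+s[1]*d2; return (a+b)/2,np.linalg.norm(a-b)
def blobs(img,lo,hi,roi,amin=20):
    x0,y0,x1,y1=roi; hsv=cv2.cvtColor(img,cv2.COLOR_RGB2HSV)[y0:y1,x0:x1]
    n,l,s,c=cv2.connectedComponentsWithStats(cv2.inRange(hsv,lo,hi))
    return [(c[i]+[x0,y0],s[i]) for i in range(1,n) if s[i][4]>=amin]
E
python3 - <<'E'
import pickle,numpy as np,cv2
from h import *
np.set_printoptions(precision=4,suppress=True)
d=pickle.load(open("c0.pkl","rb"));t,s=d["top"],d["scene"]
hsv=cv2.cvtColor(t["color"],cv2.COLOR_RGB2HSV)
print("hsv knob,lid,pull,plate,cloth",hsv[280,141],hsv[240,180],hsv[317,200],hsv[290,195],hsv[330,170])
K=[]
for c,st in blobs(t["color"],(5,120,110),(18,255,255),(125,255,265,300),40):
    p=onz(t,*c,.138);print("knob",c,st[4],st[2:4],p);K.append(p)
for c,st in blobs(s["color"],(5,100,80),(18,255,255),(390,170,530,206),20): print("s",c,st)
# metal pull
for c,st in blobs(t["color"],(0,0,90),(179,70,255),(180,275,215,330),15): print("metal",c,st,onz(t,*c,.0695))
# lid corners (dark)
m=cv2.inRange(hsv,(0,60,0),(18,255,105));m[:,:100]=0;m[:185]=0;m[315:]=0;m[:,290:]=0
k=max(cv2.findContours(m,0,1)[0],key=cv2.contourArea)
print(cv2.approxPolyDP(k,4,True)[:,0].tolist())
for u,v in[(117,202),(272,196),(277,297),(117,302)]: print(onz(t,u,v,.107))
cv2.imwrite("pics/crop1.png",cv2.resize(np.hstack([t["color"][180:330,100:300],s["color"][150:300,360:580][:,:200]]),None,fx=2,fy=2,interpolation=2)[:,:,::-1])
E
```

```text
hsv knob,lid,pull,plate,cloth [ 14 168 156] [ 10 155  84] [170   5 163] [165   7  73] [ 18  77 223]
knob [241.8832 273.9927] 137 [13 13] [0.4929 0.0978 0.138 ]
knob [140.5725 279.0652] 138 [14 13] [0.4815 0.2578 0.138 ]
s [459.0575 194.7862] [   0    0  140   36 2123]
metal [198.     307.3175] [  6  22  19  23 211] [0.4428 0.1767 0.0695]
[[271, 195], [118, 201], [117, 300], [132, 305], [195, 302], [185, 300], [186, 282], [203, 280], [205, 301], [277, 298]]
[0.6136 0.3148 0.107 ]
[0.6305 0.0557 0.107 ]
[0.4598 0.042  0.107 ]
[0.4466 0.3015 0.107 ]
```

View pics/crop1.png

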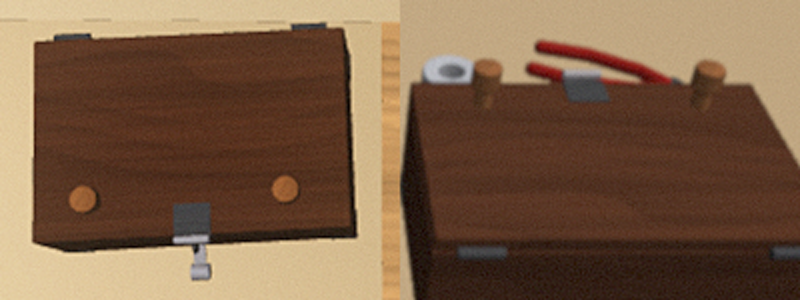

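Knob spacing measures 160.4 mm, matching the model's 160. So the chest yaw is about 4.1° and its origin is (0.542, 0.182). The pull should be at (0.429, 0.174, 0.0695), and the image agrees at about (200,315). I'm moving above it with the fingers closing along the chest's y.

move_arm(plan=[11, -36, 0, 0, 0, 2.5, 40, 11, -36, 0, 0, 0, 2.5, 40, 11, -36, 0, 0, 0, 2.5, 40, 11, -36, 0, 0, 0, 2.5, 40, 11, -36, 0, 0, 0, 2.5, 40, 11, -36, 0, 0, 0, 2.5, 40, 11, -36, 0, 0, 0, 2.5, 40, 11, -36, 0, 0, 0, 2.5, 40, 11, -36, 0, 0, 0, 2.5, 40, 11, -36, 0, 0, 0, 2.5, 40, 11, -36, 0, 0, 0, 2.5, 40, 11, -36, 0, 0, 0, 2.5, 40], newtons=25)

```text
time: 1.3
eef_pos: [0.4247, 0.1747, 0.231]
tcp_rot: [-0.038, 0.999, -0.0, -0.0]
contact_force: [0.1, -0.0, 0.8]
opening: 0.471
finger_force: 0.0
```

```bash
cat >> h.py <<'E'
def pose():
    from plant import ctrl
    s=ctrl.get_state(); r=R.from_quat(s["tcp_rot"]).as_matrix()
    a=np.degrees(4.08*np.pi/180); yaw=np.degrees(np.arctan2(r[1,1],r[0,1]))
    print("t %.1f tcp"%s["time"],np.round(s["eef_pos"],4),"z-axis",np.round(r[:,2],3),"yYaw",round(yaw,1),"F",np.round(s["contact_force"],1),"op",round(s["opening"]*85.4,1),"ff",round(float(s["finger_force"]),1))
E
python3 -c "
from h import *;import pickle
pose();t=pickle.load(open('c0.pkl','rb'))['top']
for c,st in blobs(t['color'],(0,0,100),(179,70,255),(180,302,215,330),8): print(c,st,onz(t,*c,.0695))
print(onz(t,200.5,315.5,.0695))"
```

```text
t 1.3 tcp [0.4247 0.1747 0.231 ] z-axis [-0. -0. -1.] yYaw 94.4 F [ 0.1 -0.   0.8] op 40.3 ff 0.0
[199.59375   312.3046875] [ 15   0  10  18 128] [0.43442821 0.1735234  0.0695    ]
[0.42909546 0.17171011 0.0695    ]
```

move_arm(plan=[4, -2, -30, 0, 0, 0, 40, 0, 0, -40, 0, 0, 0, 40, 0, 0, -40, 0, 0, 0, 40, 0, 0, -35, 0, 0, 0, 40, 0, 0, -20, 0, 0, 0, 40, 0, 0, -10, 0, 0, 0, 40, 0, 0, 0, 0, 0, 0, 40])

```text
time: 2.0
eef_pos: [0.4276, 0.1739, 0.0549]
tcp_rot: [-0.037, 0.999, -0.0, -0.002]
contact_force: [0.2, -0.2, 0.8]
opening: 0.467
finger_force: 0.0
```

Run:
```python
from h import *
from plant import cams
pose()
a=cams.read_camera("top")["color"][220:350,130:280]
b=cams.read_camera("scene")["color"][90:250,350:550]
cv2.imwrite("pics/p2.png",np.hstack([cv2.resize(a,(400,347)),cv2.resize(b,(400,347))])[:,:,::-1])
```

```text
t 2.0 tcp [0.4276 0.1739 0.0549] z-axis [-0.003 -0.001 -1.   ] yYaw 94.3 F [ 0.2 -0.2  0.8] op 39.9 ff 0.0
```

View pics/p2.png

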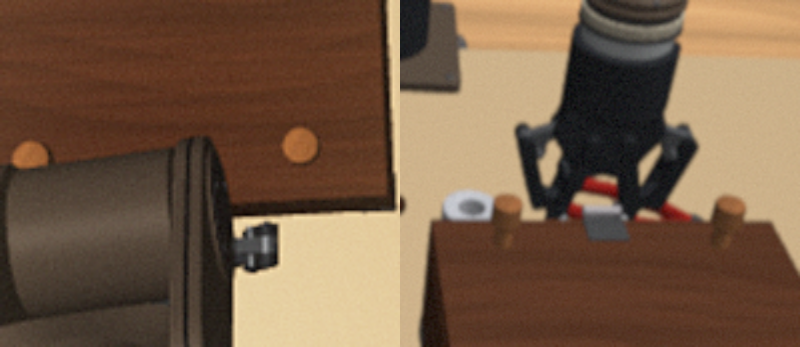

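The arm hides the pull in the top view. In the scene view the fingers straddle the hasp plate at about crop (605,222). Closing now.

move_arm(plan=[0, 0, 0, 0, 0, 0, 5, 0, 0, 0, 0, 0, 0, 5, 0, 0, 0, 0, 0, 0, 5, 0, 0, 0, 0, 0, 0, 5, 0, 0, 0, 0, 0, 0, 5, 0, 0, 0, 0, 0, 0, 5], newtons=25)

```text
time: 2.7
eef_pos: [0.4302, 0.1742, 0.0577]
tcp_rot: [-0.037, 0.999, -0.0, 0.001]
contact_force: [-0.0, -2.0, 6.2]
opening: 0.177
finger_force: 28.4
```

move_arm(plan=[-7, -0.5, 5, 0, 0, 0, 5, -6, -0.4, 6, 0, 0, 0, 5, -5, -0.4, 7, 0, 0, 0, 5, -3.5, -0.2, 7.5, 0, 0, 0, 5, -2, -0.1, 8, 0, 0, 0, 5, -1, 0, 8.5, 0, 0, 0, 5, 0, 0, 0, 0, 0, 0, 5])

```text
time: 3.4
eef_pos: [0.4056, 0.1725, 0.1]
tcp_rot: [-0.038, 0.999, -0.0, 0.003]
contact_force: [7.3, -2.3, -0.9]
opening: 0.182
finger_force: 27.7
```

move_arm(plan=[2.5, 0.1, 8.4, 0, 0, 0, 5, 2.5, 0.2, 8.2, 0, 0, 0, 5, 4, 0.3, 7.6, 0, 0, 0, 5, 5, 0.4, 6.9, 0, 0, 0, 5, 6, 0.4, 6, 0, 0, 0, 5, 7, 0.5, 4.8, 0, 0, 0, 5, 7.6, 0.5, 3.6, 0, 0, 0, 5, 0, 0, 0, 0, 0, 0, 5])

```text
time: 4.2
eef_pos: [0.4402, 0.1749, 0.1461]
tcp_rot: [-0.038, 0.999, -0.0, 0.001]
contact_force: [-3.7, -3.3, 7.9]
opening: 0.176
finger_force: 28.6
```

move_arm(plan=[8.2, 0.6, 2.2, 0, 0, 0, 5, 8.4, 0.6, 0.7, 0, 0, 0, 5, 8.4, 0.6, -0.7, 0, 0, 0, 5, 8.2, 0.6, -2.2, 0, 0, 0, 5, 7.6, 0.5, -3.6, 0, 0, 0, 5, 7, 0.5, -4.8, 0, 0, 0, 5, 6, 0.4, -6, 0, 0, 0, 5, 0, 0, 0, 0, 0, 0, 5])

```text
time: 5.0
eef_pos: [0.4931, 0.1787, 0.1281]
tcp_rot: [-0.037, 0.999, 0.0, -0.0]
contact_force: [2.2, -1.8, 1.6]
opening: 0.176
finger_force: 27.8
```

move_arm(plan=[0, 0, 0, 0, 0, 0, 45, 0, 0, 0, 0, 0, 0, 45, 0, 0, 0, 0, 0, 0, 45, 0, 0, 0, 0, 0, 0, 45, 0, 0, 20, 0, 0, 0, 45, 0, 0, 40, 0, 0, 0, 45, -30, 0, 40, 0, 0, 0, 45, -40, 40, 0, 0, 0, 0, 45, -40, 40, 0, 0, 0, 0, 45, 0, 40, 0, 0, 0, 0, 45, 0, 0, 0, 0, 0, 0, 45])

```text
time: 6.1
eef_pos: [0.3904, 0.2926, 0.2299]
tcp_rot: [-0.04, 0.999, 0.001, 0.0]
contact_force: [1.3, -0.4, 0.7]
opening: 0.53
finger_force: 0.0
```

Run:
```python
from h import *
from plant import cams
pose()
a=cams.read_camera("top")["color"][180:330,100:300]
b=cams.read_camera("scene")["color"][150:300,360:560]
cv2.imwrite("pics/p3.png",cv2.resize(np.hstack([a,b]),None,fx=2,fy=2,interpolation=2)[:,:,::-1])
```

```text
t 6.1 tcp [0.3904 0.2926 0.2299] z-axis [ 0.001  0.002 -1.   ] yYaw 94.6 F [ 1.3 -0.4  0.7] op 45.2 ff 0.0
```

View pics/p3.png

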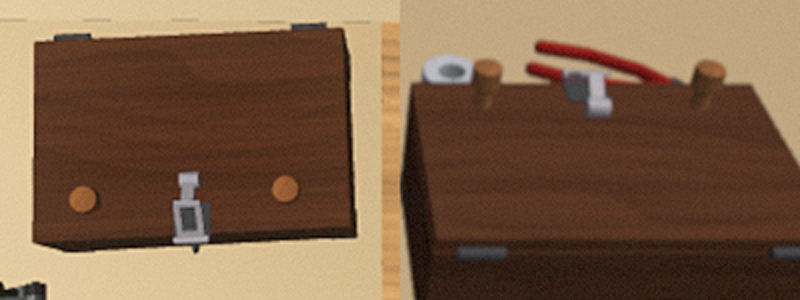

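The hasp lies back on the lid, with its pull at crop (189,180). Next is the left knob at (0.4815, 0.258).

move_arm(plan=[31, -12, 0, 0, 0, 0, 50, 31, -12, 0, 0, 0, 0, 50, 29, -11, -10, 0, 0, 0, 50, 0, 0, -40, 0, 0, 0, 50, 0, 0, -40, 0, 0, 0, 50, 0, 0, -22, 0, 0, 0, 50, 0, 0, 0, 0, 0, 0, 50, 0, 0, 0, 0, 0, 0, 10, 0, 0, 0, 0, 0, 0, 10, 0, 0, 0, 0, 0, 0, 10, 0, 0, 0, 0, 0, 0, 10, 0, 0, 0, 0, 0, 0, 10], newtons=40)

```text
time: 7.4
eef_pos: [0.484, 0.2581, 0.1197]
tcp_rot: [-0.036, 0.999, 0.004, 0.002]
contact_force: [0.3, 9.9, -4.4]
opening: 0.237
finger_force: 39.2
```

move_arm(plan=[3.6, 1.2, 11.2, 0, 0, 0, 10, 4.8, 0.3, 11.7, 0, 0, 0, 10, 5.9, 0.4, 11.2, 0, 0, 0, 10, 6.8, 0.5, 10.7, 0, 0, 0, 10, 0, 0, 0, 0, 0, 0, 10])

```text
time: 7.9
eef_pos: [0.5046, 0.2596, 0.1646]
tcp_rot: [-0.037, 0.999, 0.003, 0.001]
contact_force: [-1.7, 7.5, -0.3]
opening: 0.235
finger_force: 40.1
```

move_arm(plan=[7.7, 0.7, 10, 0, 0, 0, 10, 8.5, 0.7, 9.4, 0, 0, 0, 10, 9.4, 0.7, 8.5, 0, 0, 0, 10, 10, 0.7, 7.7, 0, 0, 0, 10, 10.7, 0.8, 6.8, 0, 0, 0, 10, 11.2, 0.8, 5.9, 0, 0, 0, 10, 0, 0, 0, 0, 0, 0, 10])

```text
time: 8.6
eef_pos: [0.5612, 0.2637, 0.2125]
tcp_rot: [-0.037, 0.999, 0.003, -0.0]
contact_force: [-3.6, 5.8, -2.1]
opening: 0.24
finger_force: 40.7
```

Run:
```python
from h import *
from plant import cams
pose()
b=cams.read_camera("scene")["color"][0:330,300:640]
cv2.imwrite("pics/p4.png",b[:,:,::-1])
```

```text
t 8.6 tcp [0.5612 0.2637 0.2125] z-axis [-0.001  0.006 -1.   ] yYaw 94.3 F [-3.6  5.8 -2.1] op 20.5 ff 40.7
```

View pics/p4.png

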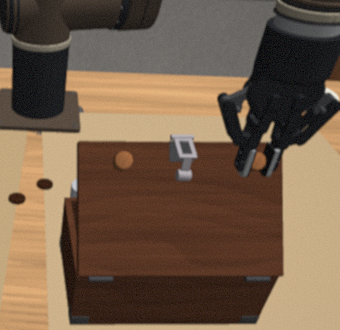

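The lid is about 50° up with the knob still held at crop (260,160) and the hasp still on the lid. I'll keep following the arc.

move_arm(plan=[11.7, 0.9, 4.8, 0, 0, 0, 10, 12.1, 0.9, 3.9, 0, 0, 0, 10, 12.4, 0.9, 2.7, 0, 0, 0, 10, 12.5, 0.9, 1.6, 0, 0, 0, 10, 12.7, 0.9, 0.6, 0, 0, 0, 10, 12.7, 0.9, -0.6, 0, 0, 0, 10, 12.5, 0.9, -1.6, 0, 0, 0, 10, 12.4, 0.9, -2.7, 0, 0, 0, 10, 4, 0.3, -1, 0, 0, 0, 10, 0, 0, 0, 0, 0, 0, 10])

```text
time: 9.65
eef_pos: [0.665, 0.2712, 0.2213]
tcp_rot: [-0.037, 0.999, 0.003, 0.001]
contact_force: [-0.3, 4.9, -0.4]
opening: 0.236
finger_force: 39.2
```

Run:
```python
from h import *
from plant import cams
pose()
a=cams.read_camera("top")["color"][60:330,60:320]
b=cams.read_camera("scene")["color"][0:330,300:640]
cv2.imwrite("pics/p5.png",np.hstack([cv2.copyMakeBorder(a,0,60,0,0,0),b])[:,:,::-1])
```

```text
t 9.7 tcp [0.665  0.2712 0.2213] z-axis [ 0.002  0.005 -1.   ] yYaw 94.3 F [-0.3  4.9 -0.4] op 20.2 ff 39.2
```

View pics/p5.png

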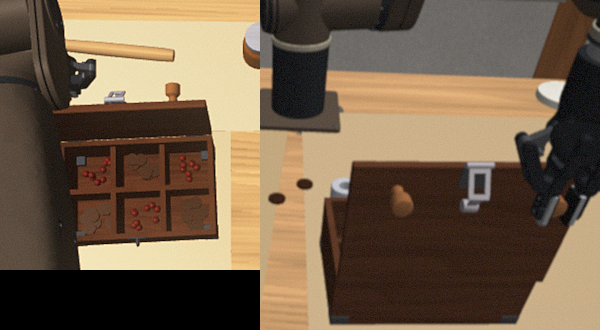

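The lid is about 91° up and the chest is open, with the hasp hanging behind the lid. Releasing and going straight up.

move_arm(plan=[0, 0, 0, 0, 0, 0, 45, 0, 0, 0, 0, 0, 0, 45, 0, 0, 0, 0, 0, 0, 45, 0, 0, 0, 0, 0, 0, 45, 0, 0, 15, 0, 0, 0, 45, 0, 0, 30, 0, 0, 0, 45, 0, 0, 40, 0, 0, 0, 45, 0, 0, 40, 0, 0, 0, 45, 0, 30, 30, 0, 0, 0, 45, 0, 40, 0, 0, 0, 0, 45, 0, 40, 0, 0, 0, 0, 45, 0, 0, 0, 0, 0, 0, 45])

```text
time: 10.95
eef_pos: [0.6634, 0.3833, 0.374]
tcp_rot: [-0.04, 0.999, 0.001, 0.0]
contact_force: [-0.2, -0.6, 0.2]
opening: 0.526
finger_force: 0.0
```

Run:
```python
from h import *
from plant import cams
pose()
a=cams.read_camera("top")["color"][60:330,60:320]
b=cams.read_camera("scene")["color"][0:330,100:640]
cv2.imwrite("pics/p6.png",np.hstack([cv2.copyMakeBorder(a,0,60,0,0,0),b])[:,:,::-1])
```

```text
t 10.9 tcp [0.6634 0.3833 0.374 ] z-axis [ 0.     0.002 -1.   ] yYaw 94.6 F [-0.2 -0.6  0.2] op 44.9 ff 0.0
```

View pics/p6.png

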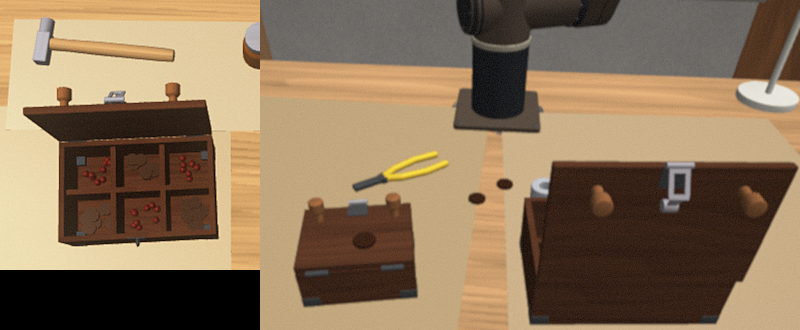

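The lid stands upright by itself with the hasp lying back against it at crop (678,185). The small chest at (357,255) is untouched and the arm is clear.

```bash
python3 -c "
from plant import order
print(order.sign_off())"
```

```text
the job is handed in; nothing more can be done
None
```

I flipped the larger chest's hasp right over onto its lid, then raised the lid to about 91°, where it stands by itself; the smaller chest was not touched, and I handed the job in at about 11 s.

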